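Put the stacked hole saws back in their storage blocks

TASK

Four hole saws were left stacked on the bench after drilling. Take the stack apart from the top down, one saw at a time, and put each straight away in the wooden block bored for its size (smallest saw in the smallest pocket, and so on up), teeth down, upright and right down on the pocket floor. Set the saws down rather than dropping them, never let one tip over, and leave the roll of tape and the drill arbor where they lie.

Things in the scene. Friction and masses are not known exactly. Their poses are not given: they have to be found in the camera images.
- saw_19: Smallest hole saw, top of the stack: an upright dark steel cup, teeth down, with a flat closed bright back plate on top (small dark threaded hole in its middle). 19 mm diameter, 48 mm high, straight sides. Origin: centre of the toothed underside, z up through the back plate. About 45 g, loose.
- saw_32: Second smallest hole saw, same make, just under saw_19: 32 mm diameter, 48 mm high. Origin: centre of the toothed underside, z up. About 75 g, loose.
- saw_48: Second largest hole saw, under saw_32: 48 mm diameter, 48 mm high. Origin: centre of the toothed underside, z up. About 120 g, loose.
- saw_64: Largest hole saw, at the bottom of the stack, standing on the bench: 64 mm diameter, 48 mm high. Origin: centre of the toothed underside, z up. About 170 g, loose. The saws stand freely one on another, up to 6 mm off centre to each next; the whole stack is 192 mm high and can stand at any of five places, the blocks at the other four.
- block_19: Smallest storage block, for saw_19: square brown wooden block 58 x 58 mm, 26 mm high, fixed to the bench, with one round flat-floored pocket in the middle of its top: 31 mm diameter, 14 mm deep, so the pocket floor is 12 mm above the bench; 2 mm chamfer at the mouth; a pale cork pad covers the pocket floor. Origin: centre of the block's underside, z up, x and y along its sides.
- block_32: Storage block for saw_32: as block_19 but 72 x 72 mm with a 46 mm pocket (same heights and depth). Origin: centre of the underside.
- block_48: Storage block for saw_48: as block_19 but 88 x 88 mm with a 62 mm pocket. Origin: centre of the underside.
- block_64: Largest storage block, for saw_64: as block_19 but 104 x 104 mm with a 78 mm pocket. Origin: centre of the underside.
- tape: Bystander: roll of black electrical tape lying flat, 66 mm diameter, 19 mm high, on the robot's side of the work. Origin: centre of its underside. Loose; leave it.
- arbor: Bystander: hole-saw arbor with pilot drill lying on the bench beyond the work, 124 mm long, 19 mm high. Origin: near its middle, on the bench, x along its length towards the drill tip. Loose; leave it.
Things that resemble listed ones, but are neither listed nor needed, are in the scene too. What is shaped like the saw_19 but blue, green or red is not meant.

How it is judged:
By the outcome, as a careful person would: the job done as asked, in the order asked, and still so for the second after the job is handed in, with the robot touching nothing.
It also fails if it takes over 106 s, if anything falls off the work surface, if the arm or the gripper's body presses on something with over 40 N, if the wrist force passes 120 N, or if a joint passes its speed limit or range.

ROBOT

A 6-joint arm with a two-finger parallel gripper is mounted at the origin on the work surface. World frame = base frame: x ahead of the robot, y to its left, z up, the work surface at z = 0. Lengths are in m, angles in rad, forces in N, time in s.
With the tool pointing down it reaches from about 0.35 to 0.85 m from the base axis. Payload 8.1 kg.
Tool frame: the origin (TCP) lies at the very end of the fingers, on their centre line; the grasp point (between the pads) lies 19 mm behind it; z points along the fingers, y is the line along which they close (so a half turn about z gives the same grasp; the last joint's range is limited). The gripper opens to 93 mm and grips with 3 to 60 N. Pads are 15 mm wide; open, the fingers measure 128 mm over their backs; the gripper's body (75 mm by 188 mm) begins 65 mm behind the grasp point.
Start: joints at [1.253, 0.13, 1.488, -0, 1.523, -0.085], TCP at [0.138, 0.584, 0.219] pointing down, gripper open.
Joint ranges: [-2.96, 2.96], [-0.89, 2.26], [0.02, 2.5], [-1.34, 4.48], [0, 2.73], [-2.66, 2.66]. Speed limits (rad/s): [2.39, 2.39, 2.79, 3.14, 3.14, 3.14].

INTERFACE

Orientations are given as a rotation vector (axis times angle).
In Python, from plant import monitor, eyes, ticket gives the robot as it stands.
- The arm moves only by the tool arm_command, never from a script. Its argument "deltas" is a list that holds one entry, the list of rows, each a list of 6 numbers: the shift along the world's x, y, z in cm, then the turn, a rotation vector about the world's x, y, z in degrees. In form: [[[tx, ty, tz, rx, ry, rz], ...]]. A call has 1 to 12 rows; each row shifts and turns the commanded pose from where the row before left it; what a row does not reach is not made up. A row lasts 1/12 s, in which the tool goes at most 41.7 mm and 7.16 degrees, less where a joint would pass 70% of its speed; a pose out of reach is approached as far as the arm can. A call is refused whole if a number of a shift passes 4.17 or a number of a turn 7.16, either way. A call with a gripper value outside its range is refused whole. "gripper" is the opening, from -1 (shut) to 1 (fully open), set as the call begins (left out, the last holds). The fingers move at their own pace and stop on an object; "squeeze" is the grip in N (left out, the last holds). Time passes only in rows, so rows that do not move let the fingers close. It gives the time, the measured TCP pose, the force, the opening and the grip force at its end, in the units of the state.
- monitor.read_state(): the state, without advancing time (a new reading comes with each control period).
- eyes.read_camera(name): name is "scene" or "top"; returns the picture (400x640x3 uint8, blue, green, red); there is no depth.
- eyes.camera_model(name): a dict with "fx", "fy", "cx", "cy" (pixels), "rvec" (rotation vector, rad) and "tvec" (3), from world to camera coordinates, as OpenCV has them. Camera axes: x right, y down, z forward; pixel columns grow to the right and rows downward; lengths in m; the calibration is good to about 2 mm. A picture is of the moment at which its call begins. camera_model takes no time and is no camera call.
- ticket.close_job(): hands the job in; it is judged then, once.
The state is a dict: "t": time; "q": joint angles; "dq": joint speeds; "joint_torque": joint torques, N m; "tool_pos": TCP position; "orientation": TCP orientation; "force": force on the tool from outside, world axes, zero at the start; "wrist_torque": the same for the moment, N m; "opening": finger opening in m; "gripper_force": force on a finger pad.
Only numpy, scipy, OpenCV 4.12 (cv2) and the standard library are available. Lean on these libraries where they do the work, as an engineer would, in place of code of your own. Each camera call takes 0.05 s, during which the arm holds its last target. There are 200 camera calls.

## Working session

There is one attempt and no reset: what is moved stays moved. The work goes in short steps, Python scripts to look and compute and a tool call to move; the robot and the scene stay as the last step left them, time stands still between calls to the robot, and variables do not carry over. Pictures are saved under pics/ and viewed, at most 14 in all, crops included, and the job is handed in when it is done.

Besides the shell and the picture viewer there is one more tool, called after ">>>" in YAML: its name, and indented under it one key for each argument. arm_command: Moves the arm, as the interface text tells. Its arguments: {"type":"object","properties":{"deltas":{"type":"array"},"gripper":{"type":"number"},"squeeze":{"type":"number"}},"required":["deltas"]}

```bash
mkdir -p pics
python3 - <<'E'
from plant import monitor, eyes
import cv2
for n in("scene","top"):
    cv2.imwrite(f"pics/{n}0.png",eyes.read_camera(n)); print(n,eyes.camera_model(n))
print(monitor.read_state())
E
```

```text
scene {'fx': 401.1948017739758, 'fy': 401.1948017739758, 'cx': 317.2289357516562, 'cy': 195.9558692649231, 'rvec': array([ 2.21406871,  0.838223  , -0.34746589]), 'tvec': array([-0.37661194, -0.18753621,  1.21458044])}
top {'fx': 441.1109648388785, 'fy': 441.1109648388785, 'cx': 323.17709440102067, 'cy': 198.28690674534795, 'rvec': array([ 2.13251586, -2.14997872,  0.14003396]), 'tvec': array([-0.00913112,  0.53935988,  1.21535957])}
{'t': 0.1, 'q': array([ 1.25258309e+00,  1.31064170e-01,  1.48915494e+00, -1.98806308e-05,
        1.52300238e+00, -8.54010972e-02]), 'dq': array([ 0.00048822, -0.00129475, -0.00159124, -0.00157244, -0.00022711,
        0.00167698]), 'joint_torque': array([ 1.30061337e-03, -5.61339462e+01, -4.93098629e+01,  7.69367558e-02,
        2.90804857e-02, -5.88943021e-05]), 'tool_pos': array([0.13825596, 0.5833332 , 0.21771365]), 'orientation': array([-3.64837838e-01, -3.12002603e+00,  2.51264638e-03]), 'force': array([0.20885637, 0.07848516, 0.35534501]), 'wrist_torque': array([ 0.00395287, -0.01853239, -0.0290887 ]), 'gripper_force': 0.0, 'opening': 0.09307305412078243}
```

View pics/scene0.png

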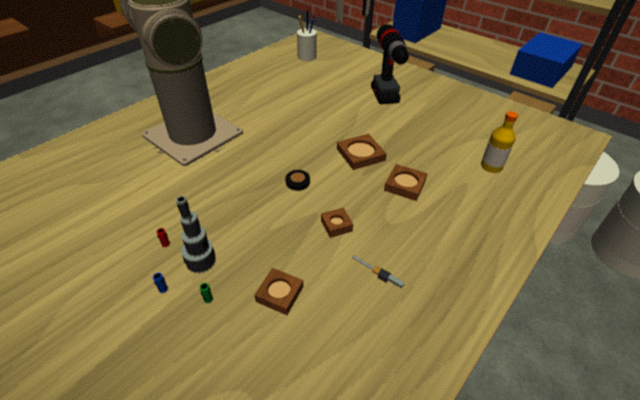

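View pics/top0.png

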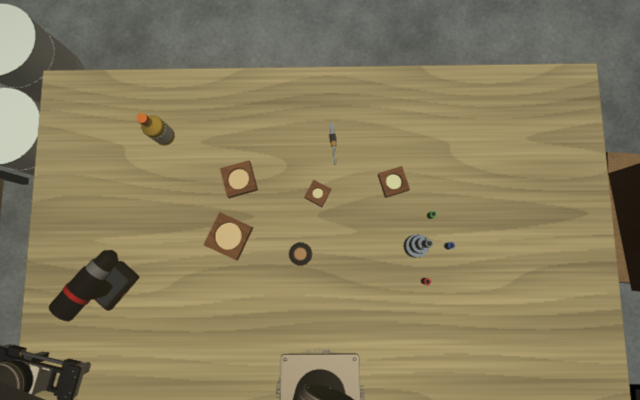

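The scene view shows the saw stack at (190,235), with red, blue and green decoys at (163,237), (160,283) and (206,293). The blocks are at (361,151), (406,181), (337,222) and (279,290). In the top view the stack is at about (417,245), the blocks at (229,237), (239,179), (318,193) and (394,182), and the tape at (300,254).

Candidates for saw_19 in the top view are the stack top (~427,243), red (426,281), blue (450,246) and green (432,215). By the description it is the dark stack top. I'll check that in a close crop.

Run:
```python
import cv2,numpy as np
t=cv2.imread("pics/top0.png");s=cv2.imread("pics/scene0.png")
z=lambda im,x,y,w,h,k:cv2.resize(im[y:y+h,x:x+w],None,fx=k,fy=k,interpolation=cv2.INTER_CUBIC)
a=z(t,395,220,60,60,6.6667)  # 400x400
b=z(s,150,190,80,80,5)
cv2.imwrite("pics/c1.png",np.hstack([a,b]))
cv2.imwrite("pics/c2.png",z(t,200,155,222,110,3.6))
```

```text
(no output)
```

View pics/c1.png

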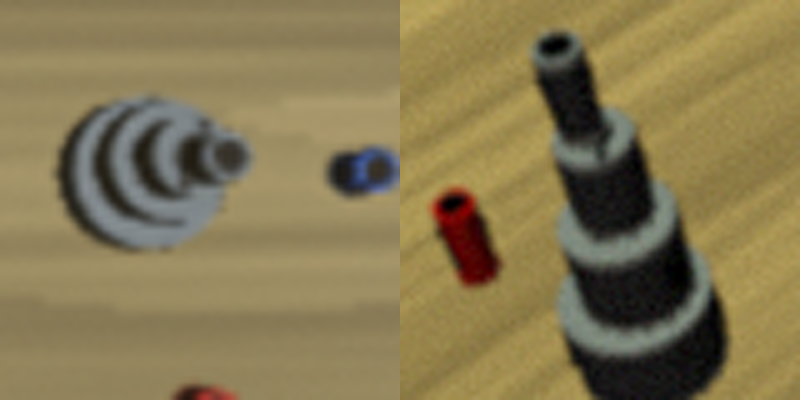

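View pics/c2.png

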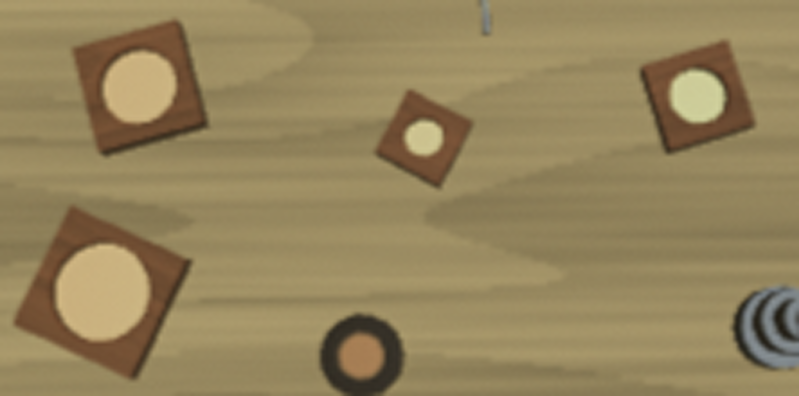

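The crop confirms the choice: the dark cup with the bright top at (429,243) in the top view is on the stack, and the blue and red cylinders stand separately on the bench. I'll fit the poses by rendering simple models against both cameras.

```bash
cat > fit.py <<'E'
import cv2,numpy as np
from scipy.optimize import minimize
from plant import eyes
K=8
CM={n:eyes.camera_model(n) for n in("scene","top")}
def proj(n,P):
    c=CM[n];A=np.array([[c["fx"],0,c["cx"]],[0,c["fy"],c["cy"]],[0,0,1.]])
    return cv2.projectPoints(np.asarray(P,float),c["rvec"],c["tvec"],A,None)[0][:,0]
def pix2w(n,uv,z):
    c=CM[n];R=cv2.Rodrigues(c["rvec"])[0];d=R.T@np.array([(uv[0]-c["cx"])/c["fx"],(uv[1]-c["cy"])/c["fy"],1]);o=-R.T@c["tvec"]
    return (o+d*(z-o[2])/d[2])[:2]
a=np.linspace(0,2*np.pi,48,endpoint=False)
def circ(x,y,z,r):return np.c_[x+r*np.cos(a),y+r*np.sin(a),0*a+z]
def sq(x,y,yaw,z,s):
    t=yaw+np.pi/4+np.arange(4)*np.pi/2;r=s/2**.5
    return np.c_[x+r*np.cos(t),y+r*np.sin(t),0*t+z]
def saws(p,ds,z0=0):
    for i,d in enumerate(ds):
        x,y=p[2*i:2*i+2];z=z0+.048*i
        yield np.r_[circ(x,y,z,d/2),circ(x,y,z+.048,d/2)],1
        yield circ(x,y,z+.048,d/2),2
def block(p,s,d):
    x,y,w=p
    yield np.r_[sq(x,y,w,0,s),sq(x,y,w,.026,s)],1
    yield sq(x,y,w,.026,s),2
    yield circ(x,y,.026,d/2),1
    yield (circ(x,y,.026,d/2),circ(x,y,.012,d/2)),3
def cost(n,im,box,shapes,ncl):
    x0,y0,w,h=box;L=np.zeros((h*K,w*K),np.uint8)
    def mask(P):
        q=(proj(n,P)-[x0,y0]+.5)*K-.5;m=np.zeros_like(L)
        cv2.fillConvexPoly(m,cv2.convexHull(np.round(q*16).astype(np.int32)),1,shift=4);return m
    for P,l in shapes:
        m=mask(P) if not isinstance(P,tuple) else mask(P[0])&mask(P[1])
        L[m>0]=l
    C=np.stack([cv2.resize((L==k).astype(np.float32),(w,h),interpolation=cv2.INTER_AREA).ravel() for k in range(ncl)],1)
    I=im[y0:y0+h,x0:x0+w].reshape(-1,3).astype(float)
    b=np.linalg.lstsq(C,I,rcond=None)[0]
    return ((I-C@b)**2).mean()
def fit(ims,p0,shapes,ncl,pts,step=.004,pad=6):
    bx={n:(lambda q:(*(np.floor(q.min(0))-pad).astype(int),*(np.ptp(q,axis=0)+2*pad).astype(int)))(proj(n,pts)) for n in ims}
    f=lambda p:sum(cost(n,ims[n],bx[n],shapes(p),ncl) for n in ims)
    S=np.vstack([p0]+[np.array(p0)+step*e*(10 if (len(p0)==3 and i==2) else 1) for i,e in enumerate(np.eye(len(p0)))])
    r=minimize(f,p0,method="Nelder-Mead",options=dict(initial_simplex=S,maxiter=1500,xatol=5e-5,fatol=1e-3));return r.x,r.fun
E
python3 - <<'E'
from fit import *
np.set_printoptions(precision=4,suppress=True)
I={n:cv2.imread(f"pics/{n}0.png") for n in CM}
print("decoys",[pix2w("top",u,.03) for u in((426,281),(450,246),(432,215))],"tape",pix2w("top",(300,254),.01))
D=[.064,.048,.032,.019]
t=pix2w("top",(429.1,243.1),.192);p0=np.tile(t,4)
for c in(["top"],["scene"],["top","scene"]):
    s=np.vstack([circ(*t,0,.035),circ(*t,.192,.012)])
    print(c,fit({n:I[n] for n in c},p0,lambda p:saws(p,D),3,s))
for nm,uv,w,s,d in((19,(317.4,193.2),1.05,.058,.031),(32,(393.3,181.6),.3,.072,.046),(48,(238.3,178.8),.28,.088,.062),(64,(228,235.75),-.45,.104,.078)):
    t=pix2w("top",uv,.02)
    best=None
    for c in(["top"],["scene"],["top","scene"]):
        r=min((fit({n:I[n] for n in c},[*t,y],lambda p:block(p,s,d),4,sq(*t,0,.026,s*1.2)) for y in(-.5,0,.5)),key=lambda r:r[1])
        print(nm,c,*r)
E
```

```text
decoys [array([ 0.3057, -0.2975]), array([ 0.4019, -0.3686]), array([ 0.4898, -0.3219])] tape [0.3831 0.0542]
['top'] (array([ 0.4041, -0.2738,  0.4068, -0.2729,  0.4072, -0.2721,  0.405 ,
       -0.2734]), np.float64(107.17423876055562))
['scene'] (array([ 0.4038, -0.274 ,  0.4069, -0.2729,  0.4063, -0.2718,  0.4052,
       -0.2743]), np.float64(294.13939243402655))
['top', 'scene'] (array([ 0.4039, -0.2739,  0.4069, -0.2729,  0.4066, -0.272 ,  0.405 ,
       -0.274 ]), np.float64(405.70286721786835))
19 ['top'] [ 0.5581  0.0037 -0.4922] 36.152466956509016
19 ['scene'] [ 0.5594  0.002  -0.4838] 80.31014037314459
19 ['top', 'scene'] [ 0.5588  0.0029 -0.4881] 143.603245239852
32 ['top'] [ 0.5901 -0.2169  0.287 ] 40.281399004243326
32 ['scene'] [ 0.5911 -0.2186  0.2827] 60.42013394193461
32 ['top', 'scene'] [ 0.5905 -0.2176  0.2839] 131.93142576488134
48 ['top'] [0.6021 0.2339 0.2701] 46.74390903708994
48 ['scene'] [0.6038 0.2317 0.2717] 352.24629188241755
48 ['top', 'scene'] [0.6025 0.2333 0.2656] 429.28849385002053
64 ['top'] [ 0.4367  0.2603 -0.4337] 60.28699512986226
64 ['scene'] [ 0.4385  0.2584 -0.4414] 128.14374031004675
64 ['top', 'scene'] [ 0.4374  0.2597 -0.4338] 210.17767962338414
```

>>> arm_command:
  deltas:
    - [[3,-2.85,0.1,0,0,0],[3,-2.85,0.1,0,0,0],[3,-2.85,0.1,0,0,0],[3,-2.85,0.1,0,0,0],[3,-2.85,0.1,0,0,0],[3,-2.85,0.1,0,0,0],[3,-2.85,0.1,0,0,0],[3,-2.85,0.1,0,0,0],[3,-2.85,0.1,0,0,0],[3,-2.85,0.1,0,0,0],[3,-2.85,0.1,0,0,0],[3,-2.85,0.1,0,0,0]]
  gripper: 1
  squeeze: 20

```text
t: 1.1
tool_pos: [0.4994, 0.24, 0.2304]
orientation: [-0.365, -3.12, 0.0]
force: [0.7, 0.2, -0.3]
opening: 0.0932
gripper_force: 0.0
```

>>> arm_command:
  deltas:
    - [[-0.7,-3.9,0.1,0,0,0],[-0.7,-3.9,0.1,0,0,0],[-0.7,-3.9,0.1,0,0,0],[-0.7,-3.9,0.1,0,0,0],[-0.7,-3.9,0.1,0,0,0],[-0.7,-3.9,0.1,0,0,0],[-0.7,-3.9,0.1,0,0,0],[-0.7,-3.9,0.1,0,0,0],[-0.7,-3.9,0,0,0,0],[-0.7,-3.9,0,0,0,0],[-0.7,-3.9,0,0,0,0],[0,0,0,0,0,0]]

```text
t: 2.1
tool_pos: [0.4194, -0.193, 0.2382]
orientation: [-0.374, -3.118, 0.004]
force: [0.3, 0.3, -1.0]
opening: 0.093
gripper_force: 0.0
```

>>> arm_command:
  deltas:
    - [[-0.36,-2,0,0,0,0],[-0.36,-2,0,0,0,0],[-0.36,-2,0,0,0,0],[-0.36,-2.1,0,0,0,0],[0,0,0,0,0,0],[0,0,0,0,0,0],[0,0,0,0,0,0]]

```text
t: 2.68
tool_pos: [0.407, -0.2674, 0.2383]
orientation: [-0.365, -3.12, -0.001]
force: [0.0, 0.3, -0.6]
opening: 0.0931
gripper_force: 0.0
```

Run:
```python
from plant import monitor, eyes
import cv2,numpy as np
z=lambda im,x,y,w,h,k:cv2.resize(im[y:y+h,x:x+w],None,fx=k,fy=k,interpolation=cv2.INTER_CUBIC)
s=eyes.read_camera("scene");cv2.imwrite("pics/s1.png",z(s,110,120,160,160,3.5));st=monitor.read_state();print(st["tool_pos"],st["orientation"])
```

```text
[ 0.40716981 -0.26720077  0.2384008 ] [-3.63923571e-01 -3.12009367e+00 -1.04328219e-03]
```

View pics/s1.png

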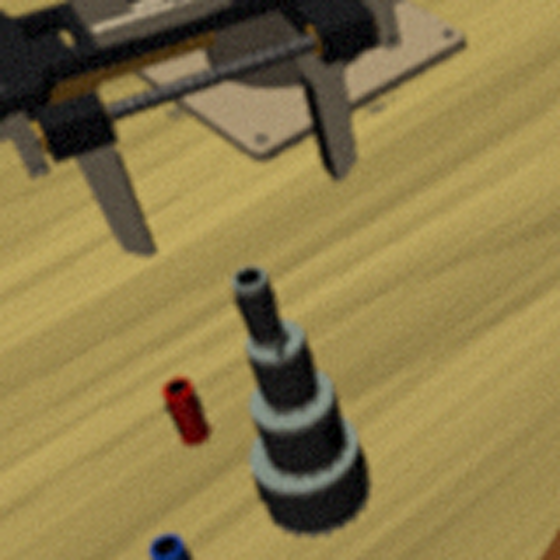

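The open fingers straddle the stack from above: tips at crop (143,250) and (342,178), saw_19's top at (250,277). The tool is centred to within the residual shift. Next I correct, descend and grip.

>>> arm_command:
  deltas:
    - [[-0.2,-0.7,0,0,0,0],[0,0,-1,0,0,0],[0,0,-1,0,0,0],[0,0,-1,0,0,0],[0,0,-1,0,0,0],[0,0,-1,0,0,0],[0,0,-1,0,0,0],[0,0,-0.8,0,0,0],[0,0,-0.6,0,0,0],[0,0,0,0,0,0],[0,0,0,0,0,0]]

```text
t: 3.65
tool_pos: [0.4049, -0.2751, 0.1644]
orientation: [-0.365, -3.12, -0.001]
force: [0.2, -1.0, 0.2]
opening: 0.0932
gripper_force: 0.0
```

>>> arm_command:
  deltas:
    - [[0,0,0,0,0,0],[0,0,0,0,0,0],[0,0,0,0,0,0],[0,0,0,0,0,0],[0,0,0,0,0,0],[0,0,0,0,0,0],[0,0,0,0,0,0],[0,0,0,0,0,0]]
  gripper: -1
  squeeze: 20

```text
t: 4.32
tool_pos: [0.405, -0.2752, 0.1647]
orientation: [0.365, 3.12, -0.0]
force: [-0.0, -0.0, -0.4]
opening: 0.0442
gripper_force: 0.0
```

>>> arm_command:
  deltas:
    - [[0,0,0,0,0,0],[0,0,0,0,0,0],[0,0,0,0,0,0],[0,0,0,0,0,0],[0,0,0,0,0,0],[0,0,0,0,0,0],[0,0,0,0,0,0]]

```text
t: 4.9
tool_pos: [0.405, -0.2752, 0.1646]
orientation: [-0.365, -3.12, -0.0]
force: [-0.0, 0.3, 0.0]
opening: 0.0186
gripper_force: 20.0
```

>>> arm_command:
  deltas:
    - [[0,0,0.5,0,0,0],[0,0,1,0,0,0],[0,0,1.5,0,0,0],[0.8,1.4,0.5,0,0,0],[1.6,2.9,0,0,0,0],[1.9,3.4,0,0,0,0],[1.9,3.4,0,0,0,0],[1.9,3.4,0,0,0,0],[1.9,3.4,0,0,0,0],[1.9,3.4,-1,0,0,0],[1.6,2.9,-2,0,0,0],[1.2,2.2,-2,0,0,0]]

```text
t: 5.9
tool_pos: [0.5544, -0.0085, 0.1514]
orientation: [0.362, 3.117, 0.001]
force: [-0.5, 0.7, 0.2]
opening: 0.0187
gripper_force: 20.0
```

>>> arm_command:
  deltas:
    - [[0.6,1.2,-2,0,0,0],[0,0,-1,0,0,0],[0,0,0,0,0,0],[0,0,0,0,0,0]]

```text
t: 6.23
tool_pos: [0.5577, 0.0002, 0.12]
orientation: [-0.365, -3.12, 0.001]
force: [-0.5, 0.5, -0.4]
opening: 0.0184
gripper_force: 20.0
```

>>> arm_command:
  deltas:
    - [[0.1,0.3,-1,0,0,0],[0,0,-1.5,0,0,0],[0,0,-1.5,0,0,0],[0,0,-1.3,0,0,0],[0,0,-1,0,0,0],[0,0,-0.8,0,0,0],[0,0,-0.5,0,0,0],[0,0,0,0,0,0],[0,0,0,0,0,0]]

```text
t: 6.98
tool_pos: [0.5591, 0.0038, 0.0438]
orientation: [0.365, 3.12, 0.0]
force: [0.3, -1.4, 0.3]
opening: 0.0187
gripper_force: 20.0
```

>>> arm_command:
  deltas:
    - [[0,0,-0.2,0,0,0],[0,0,-0.2,0,0,0],[0,0,-0.1,0,0,0],[0,0,0,0,0,0]]

```text
t: 7.32
tool_pos: [0.559, 0.0039, 0.0386]
orientation: [0.365, 3.12, 0.0]
force: [-0.4, -1.2, -0.4]
opening: 0.0183
gripper_force: 20.0
```

>>> arm_command:
  deltas:
    - [[0,0,-0.2,0,0,0],[0,0,-0.2,0,0,0],[0,0,-0.1,0,0,0],[0,0,0,0,0,0]]

```text
t: 7.65
tool_pos: [0.5587, 0.0039, 0.0332]
orientation: [-0.365, -3.12, 0.0]
force: [0.0, 0.6, -0.3]
opening: 0.0186
gripper_force: 20.0
```

>>> arm_command:
  deltas:
    - [[0,0,-0.1,0,0,0],[0,0,-0.05,0,0,0],[0,0,0,0,0,0]]

```text
t: 7.9
tool_pos: [0.5592, 0.0038, 0.0326]
orientation: [0.365, 3.12, 0.0]
force: [-1.8, 0.1, 3.8]
opening: 0.0187
gripper_force: 20.0
```

Contact is felt at the expected height (3.8 N upward). Release and rise.

>>> arm_command:
  deltas:
    - [[0,0,0,0,0,0],[0,0,0,0,0,0],[0,0,0,0,0,0],[0,0,0,0,0,0],[0,0,0.5,0,0,0],[0,0,1,0,0,0],[0,0,2,0,0,0],[0,0,3,0,0,0],[0,0,3,0,0,0],[0,0,3,0,0,0],[0,0,2,0,0,0]]
  gripper: 0.3

```text
t: 8.82
tool_pos: [0.5603, 0.0037, 0.1819]
orientation: [0.364, 3.116, 0.0]
force: [-0.6, 0.2, -0.4]
opening: 0.0606
gripper_force: 0.0
```

>>> arm_command:
  deltas:
    - [[-1,-1.8,0,0,0,0],[-1.7,-3.1,0,0,0,0],[-1.8,-3.3,0,0,0,0],[-1.8,-3.3,0,0,0,0],[-1.8,-3.3,0,0,0,0],[-1.8,-3.3,0,0,0,0],[-1.8,-3.3,0,0,0,0],[-1.5,-2.7,0,0,0,0],[-1.1,-2,0,0,0,0],[-0.6,-1,0,0,0,0],[0,0,0,0,0,0],[0,0,0,0,0,0]]

```text
t: 9.82
tool_pos: [0.4102, -0.2671, 0.1777]
orientation: [0.367, 3.119, 0.0]
force: [0.3, 0.5, -0.1]
opening: 0.0601
gripper_force: 0.0
```

Run:
```python
from plant import monitor, eyes
import cv2,numpy as np
s=eyes.read_camera("scene");cv2.imwrite("pics/s2.png",cv2.resize(s[100:320,100:420],None,fx=2.5,fy=2.5,interpolation=cv2.INTER_CUBIC));st=monitor.read_state();print(st["tool_pos"],st["orientation"],st["opening"])
```

```text
[ 0.41053384 -0.26652116  0.17753182] [3.64895285e-01 3.11967444e+00 5.11029782e-04] 0.06025186808018649
```

View pics/s2.png

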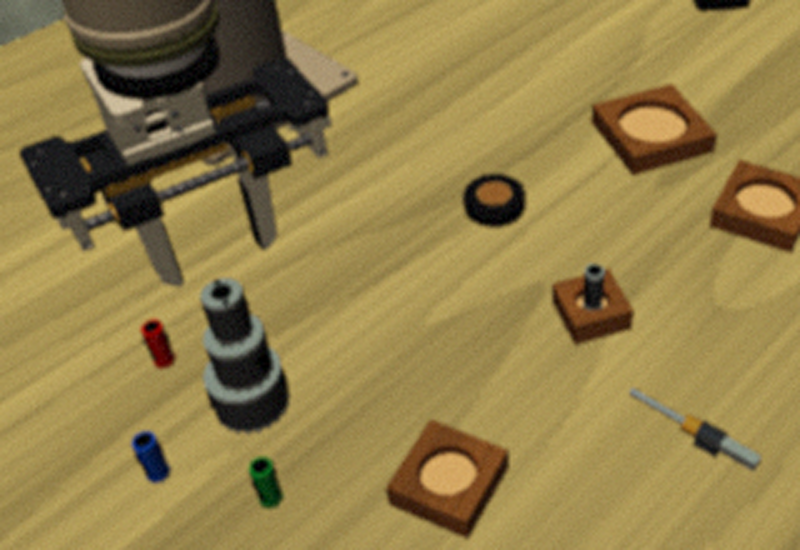

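saw_19 stands upright in its block at crop (593,287), and the rest of the stack at (245,355) is undisturbed. Next is saw_32.

>>> arm_command:
  deltas:
    - [[-0.4,-0.5,0,0,0,0],[0,0,-1,0,0,0],[0,0,-1,0,0,0],[0,0,-1,0,0,0],[0,0,-1,0,0,0],[0,0,-1,0,0,0],[0,0,-0.7,0,0,0],[0,0,-0.4,0,0,0],[0,0,0,0,0,0],[0,0,0,0,0,0]]

```text
t: 10.7
tool_pos: [0.406, -0.2722, 0.116]
orientation: [-0.365, -3.12, -0.0]
force: [-0.0, -0.5, -0.6]
opening: 0.0601
gripper_force: 0.0
```

>>> arm_command:
  deltas:
    - [[0,0,0,0,0,0],[0,0,0,0,0,0],[0,0,0,0,0,0],[0,0,0,0,0,0],[0,0,0,0,0,0],[0,0,0,0,0,0],[0,0,0,0,0,0],[0,0,0,0,0,0]]
  gripper: -1
  squeeze: 22

```text
t: 11.37
tool_pos: [0.4061, -0.2723, 0.1164]
orientation: [0.365, 3.12, -0.0]
force: [-0.1, 1.0, 1.7]
opening: 0.032
gripper_force: 22.0
```

>>> arm_command:
  deltas:
    - [[0,0,0.5,0,0,0],[0,0,1,0,0,0],[0.5,0.2,1,0,0,0],[1.5,0.4,0.5,0,0,0],[2.5,0.8,0,0,0,0],[3,0.9,0,0,0,0],[3,0.9,0,0,0,0],[3,0.9,0,0,0,0],[2.5,0.7,0,0,0,0],[1.6,0.4,-0.5,0,0,0],[0.8,0.2,-1,0,0,0],[0,0,-1,0,0,0]]

```text
t: 12.37
tool_pos: [0.5926, -0.2174, 0.1223]
orientation: [0.362, 3.118, -0.001]
force: [-0.3, -0.1, -0.5]
opening: 0.0311
gripper_force: 22.0
```

>>> arm_command:
  deltas:
    - [[0,0,0,0,0,0],[0,0,0,0,0,0]]

```text
t: 12.53
tool_pos: [0.589, -0.2179, 0.1204]
orientation: [-0.365, -3.118, -0.001]
force: [-0.4, -0.1, 0.0]
opening: 0.032
gripper_force: 22.0
```

>>> arm_command:
  deltas:
    - [[0.1,0,-1,0,0,0],[0,0,-1.5,0,0,0],[0,0,-1.5,0,0,0],[0,0,-1.3,0,0,0],[0,0,-1.2,0,0,0],[0,0,-0.8,0,0,0],[0,0,-0.5,0,0,0],[0,0,-0.2,0,0,0],[0,0,0,0,0,0],[0,0,0,0,0,0]]

```text
t: 13.37
tool_pos: [0.5915, -0.2184, 0.0418]
orientation: [0.365, 3.119, -0.0]
force: [-0.2, -0.7, -1.0]
opening: 0.0316
gripper_force: 22.0
```

>>> arm_command:
  deltas:
    - [[0,0,-0.2,0,0,0],[0,0,-0.1,0,0,0],[0,0,-0.1,0,0,0],[0,0,0,0,0,0]]

```text
t: 13.7
tool_pos: [0.591, -0.2182, 0.0371]
orientation: [0.365, 3.12, -0.0]
force: [0.0, -0.4, -0.3]
opening: 0.0316
gripper_force: 22.0
```

>>> arm_command:
  deltas:
    - [[0,0,-0.2,0,0,0],[0,0,-0.1,0,0,0],[0,0,-0.1,0,0,0],[0,0,0,0,0,0]]

```text
t: 14.03
tool_pos: [0.5908, -0.2181, 0.0327]
orientation: [-0.365, -3.12, -0.0]
force: [-0.3, 0.6, 0.4]
opening: 0.0314
gripper_force: 22.0
```

>>> arm_command:
  deltas:
    - [[0,0,-0.08,0,0,0],[0,0,0,0,0,0],[0,0,0,0,0,0]]

```text
t: 14.28
tool_pos: [0.5911, -0.2182, 0.0325]
orientation: [0.365, 3.12, -0.0]
force: [-0.8, 0.2, -0.1]
opening: 0.0313
gripper_force: 22.0
```

>>> arm_command:
  deltas:
    - [[0,0,-0.1,0,0,0],[0,0,0,0,0,0],[0,0,0,0,0,0]]

```text
t: 14.53
tool_pos: [0.5913, -0.2182, 0.0324]
orientation: [0.365, 3.12, -0.0]
force: [-4.1, 1.6, 7.3]
opening: 0.0317
gripper_force: 22.0
```

>>> arm_command:
  deltas:
    - [[0,0,0,0,0,0],[0,0,0,0,0,0],[0,0,0,0,0,0],[0,0,0,0,0,0],[0,0,0,0,0,0],[0,0,0.5,0,0,0],[0,0,1,0,0,0],[0,0,2,0,0,0],[0,0,3,0,0,0],[0,0,3,0,0,0],[0,0,1,0,0,0]]
  gripper: 0.72

```text
t: 15.45
tool_pos: [0.5936, -0.2194, 0.1431]
orientation: [0.364, 3.113, -0.004]
force: [0.2, -0.3, 1.3]
opening: 0.0803
gripper_force: 0.0
```

>>> arm_command:
  deltas:
    - [[-0.8,-0.2,0,0,0,0],[-2,-0.6,0,0,0,0],[-3,-0.9,0,0,0,0],[-3,-0.9,0,0,0,0],[-3,-0.9,0,0,0,0],[-3,-0.9,0,0,0,0],[-2,-0.6,0,0,0,0],[-1.2,-0.3,0,0,0,0],[-0.4,-0.2,0,0,0,0],[0,0,0,0,0,0],[0,0,0,0,0,0]]

```text
t: 16.37
tool_pos: [0.4075, -0.2731, 0.1362]
orientation: [0.365, 3.12, 0.0]
force: [-0.3, 0.2, 0.9]
opening: 0.0801
gripper_force: 0.0
```

Run:
```python
from plant import monitor, eyes
import cv2,numpy as np
s=eyes.read_camera("scene");cv2.imwrite("pics/s3.png",cv2.resize(s[100:320,100:420],None,fx=2.5,fy=2.5,interpolation=cv2.INTER_CUBIC));st=monitor.read_state();print(st["tool_pos"],st["orientation"],st["opening"])
```

```text
[ 0.40776531 -0.27296426  0.13625122] [3.64296686e-01 3.12003983e+00 2.81825175e-04] 0.07975182106202935
```

View pics/s3.png

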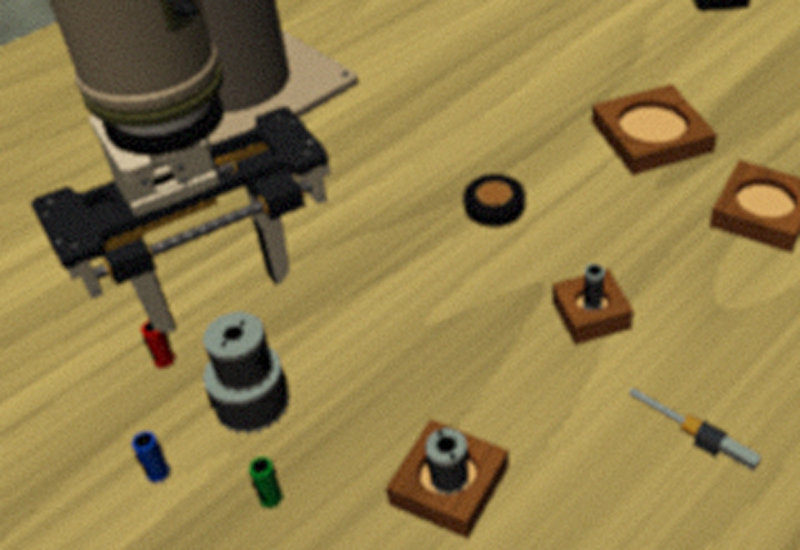

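saw_32 stands upright in its pocket at (447,458), and saw_48 sits on saw_64 at (240,345). Next is saw_48.

>>> arm_command:
  deltas:
    - [[0,0,-1,0,0,0],[0,0,-1,0,0,0],[0,0,-1.2,0,0,0],[0,0,-1.2,0,0,0],[0,0,-1,0,0,0],[0,0,-0.9,0,0,0],[0,0,-0.5,0,0,0],[0,0,0,0,0,0],[0,0,0,0,0,0]]

```text
t: 17.17
tool_pos: [0.4069, -0.2731, 0.0681]
orientation: [-0.365, -3.12, -0.0]
force: [-0.6, 0.3, -0.3]
opening: 0.0801
gripper_force: 0.0
```

>>> arm_command:
  deltas:
    - [[0,0,0,0,0,0],[0,0,0,0,0,0],[0,0,0,0,0,0],[0,0,0,0,0,0],[0,0,0,0,0,0],[0,0,0,0,0,0],[0,0,0,0,0,0],[0,0,0,0,0,0]]
  gripper: -1
  squeeze: 28

```text
t: 17.83
tool_pos: [0.4071, -0.2733, 0.0686]
orientation: [0.365, 3.12, -0.0]
force: [-0.0, -0.3, 1.4]
opening: 0.0474
gripper_force: 28.0
```

>>> arm_command:
  deltas:
    - [[0,0,0.5,0,0,0],[0,0,1.2,0,0,0],[0,0,1.5,0,0,0],[0,0,1.5,0,0,0],[0.4,1,1,0,0,0],[0.9,2.3,0,0,0,0],[1.3,3.4,0,0,0,0],[1.4,3.6,0,0,0,0],[1.4,3.6,0,0,0,0],[1.4,3.6,0,0,0,0],[1.4,3.6,0,0,0,0],[1.4,3.6,0,0,0,0]]

```text
t: 18.83
tool_pos: [0.5034, -0.0235, 0.1262]
orientation: [0.365, 3.12, 0.0]
force: [0.4, -0.6, -0.6]
opening: 0.0475
gripper_force: 28.0
```

>>> arm_command:
  deltas:
    - [[1.4,3.6,0,0,0,0],[1.4,3.6,0,0,0,0],[1.4,3.6,0,0,0,0],[1.4,3.6,0,0,0,0],[1.4,3.6,0,0,0,0],[1.3,3.4,0,0,0,0],[0.9,2.3,0,0,0,0],[0.5,1.5,0,0,0,0],[0,0,0,0,0,0],[0,0,0,0,0,0]]

```text
t: 19.67
tool_pos: [0.5994, 0.2271, 0.1254]
orientation: [-0.362, -3.12, 0.0]
force: [0.5, -0.6, -1.2]
opening: 0.0476
gripper_force: 28.0
```

>>> arm_command:
  deltas:
    - [[0.3,0.6,-0.8,0,0,0],[0,0,-1.4,0,0,0],[0,0,-1.6,0,0,0],[0,0,-1.5,0,0,0],[0,0,-1.3,0,0,0],[0,0,-0.9,0,0,0],[0,0,-0.5,0,0,0],[0,0,-0.2,0,0,0],[0,0,0,0,0,0],[0,0,0,0,0,0]]

```text
t: 20.5
tool_pos: [0.6036, 0.2319, 0.0441]
orientation: [0.365, 3.119, 0.001]
force: [-0.8, -1.6, -1.2]
opening: 0.0475
gripper_force: 28.0
```

>>> arm_command:
  deltas:
    - [[0,0,-0.2,0,0,0],[0,0,-0.1,0,0,0],[0,0,-0.1,0,0,0],[0,0,0,0,0,0]]

```text
t: 20.83
tool_pos: [0.603, 0.2319, 0.0394]
orientation: [0.365, 3.12, 0.0]
force: [0.2, -0.2, -1.0]
opening: 0.0478
gripper_force: 28.0
```

>>> arm_command:
  deltas:
    - [[0,0.1,-0.2,0,0,0],[0,0,-0.2,0,0,0],[0,0,-0.1,0,0,0],[0,0,-0.1,0,0,0],[0,0,0,0,0,0],[0,0,0,0,0,0]]

```text
t: 21.33
tool_pos: [0.6029, 0.2328, 0.0332]
orientation: [-0.365, -3.12, 0.0]
force: [-0.2, -0.3, -1.9]
opening: 0.0475
gripper_force: 28.0
```

>>> arm_command:
  deltas:
    - [[0,0,-0.08,0,0,0],[0,0,0,0,0,0],[0,0,0,0,0,0]]

```text
t: 21.58
tool_pos: [0.6032, 0.2329, 0.0327]
orientation: [0.365, 3.12, 0.0]
force: [-0.9, -0.2, -0.6]
opening: 0.0476
gripper_force: 28.0
```

>>> arm_command:
  deltas:
    - [[0,0,-0.08,0,0,0],[0,0,0,0,0,0],[0,0,0,0,0,0]]

```text
t: 21.83
tool_pos: [0.6032, 0.2329, 0.0326]
orientation: [0.365, 3.12, 0.0]
force: [-1.9, -1.4, 5.0]
opening: 0.0473
gripper_force: 28.0
```

>>> arm_command:
  deltas:
    - [[0,0,0,0,0,0],[0,0,0,0,0,0],[0,0,0,0,0,0],[0,0,0,0,0,0],[0,0,0,0,0,0],[0,0,0,0,0,0],[0,0,0.5,0,0,0],[0,0,1.5,0,0,0],[0,0,2.5,0,0,0],[0,0,2.5,0,0,0],[0,0,2,0,0,0],[0,0,0,0,0,0]]
  gripper: 1

```text
t: 22.83
tool_pos: [0.6066, 0.234, 0.1295]
orientation: [0.364, 3.111, 0.006]
force: [0.9, 0.2, 1.1]
opening: 0.0927
gripper_force: 0.0
```

>>> arm_command:
  deltas:
    - [[-0.5,-1.3,0,0,0,0],[-1,-2.4,0,0,0,0],[-1.4,-3.6,0,0,0,0],[-1.4,-3.6,0,0,0,0],[-1.4,-3.6,0,0,0,0],[-1.4,-3.6,0,0,0,0],[-1.4,-3.6,0,0,0,0],[-1.4,-3.6,0,0,0,0],[-1.4,-3.6,0,0,0,0],[-1.4,-3.6,0,0,0,0],[-1.4,-3.6,0,0,0,0],[-1.4,-3.6,0,0,0,0]]

```text
t: 23.83
tool_pos: [0.4472, -0.1657, 0.1225]
orientation: [0.364, 3.119, -0.001]
force: [0.3, -0.5, 0.3]
opening: 0.0928
gripper_force: 0.0
```

>>> arm_command:
  deltas:
    - [[-1.4,-3.6,0,0,0,0],[-1.2,-3.2,0,0,0,0],[-0.9,-2.2,0,0,0,0],[-0.6,-1.4,0,0,0,0],[0,0,0,0,0,0],[0,0,0,0,0,0]]

```text
t: 24.33
tool_pos: [0.4068, -0.2686, 0.1221]
orientation: [0.368, 3.12, 0.0]
force: [0.4, -0.2, 0.4]
opening: 0.0929
gripper_force: 0.0
```

Run:
```python
from plant import monitor
from fit import *
I={n:eyes.read_camera(n) for n in CM}
s=I["scene"];cv2.imwrite("pics/s4.png",cv2.resize(s[80:320,100:420],None,fx=2.5,fy=2.5,interpolation=cv2.INTER_CUBIC));st=monitor.read_state();print(st["tool_pos"],st["orientation"],st["opening"])
print(fit({"scene":s},[.4039,-.2739],lambda p:saws(p,[.064]),3,circ(.404,-.274,.024,.035)))
```

```text
[ 0.40731156 -0.26745931  0.12189927] [3.64385420e-01 3.12015899e+00 4.83101200e-04] 0.09288737387535495
(array([ 0.4046773 , -0.27453712]), np.float64(450.10501994752195))
```

View pics/s4.png

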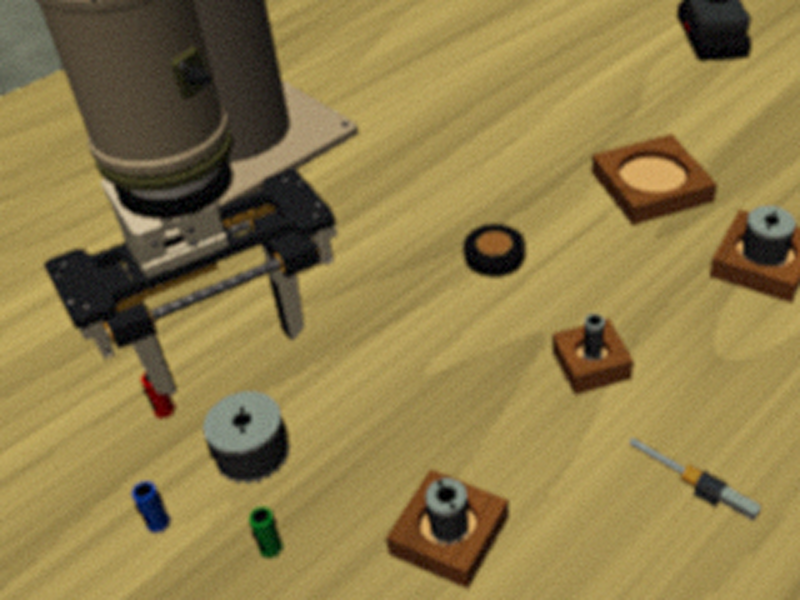

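saw_48 is seated at (768,237), and saw_64 still stands at its spot (246,436). I'll centre and descend on it, stopping above to check.

>>> arm_command:
  deltas:
    - [[-0.3,-0.6,-0.5,0,0,0],[0,0,-1.5,0,0,0],[0,0,-1.5,0,0,0],[0,0,-1,0,0,0],[0,0,-0.5,0,0,0],[0,0,0,0,0,0],[0,0,0,0,0,0]]

```text
t: 25.02
tool_pos: [0.4041, -0.2739, 0.0717]
orientation: [-0.364, -3.12, -0.0]
force: [-0.1, 0.3, 0.0]
opening: 0.0933
gripper_force: 0.0
```

>>> arm_command:
  deltas:
    - [[0,0,-0.8,0,0,0],[0,0,-1.2,0,0,0],[0,0,-1.2,0,0,0],[0,0,-0.9,0,0,0],[0,0,-0.6,0,0,0],[0,0,-0.4,0,0,0],[0,0,0,0,0,0],[0,0,0,0,0,0]]

```text
t: 25.68
tool_pos: [0.4039, -0.2741, 0.0205]
orientation: [-0.365, -3.12, -0.0]
force: [0.4, -0.1, 0.0]
opening: 0.0929
gripper_force: 0.0
```

>>> arm_command:
  deltas:
    - [[0,0,0,0,0,0],[0,0,0,0,0,0],[0,0,0,0,0,0],[0,0,0,0,0,0],[0,0,0,0,0,0],[0,0,0,0,0,0],[0,0,0,0,0,0],[0,0,0,0,0,0]]
  gripper: -1
  squeeze: 32

```text
t: 26.35
tool_pos: [0.4042, -0.2743, 0.021]
orientation: [0.365, 3.12, -0.0]
force: [0.3, 1.5, 3.4]
opening: 0.0635
gripper_force: 32.0
```

>>> arm_command:
  deltas:
    - [[0,0,0.5,0,0,0],[0,0,1.5,0,0,0],[0,0,2,0,0,0],[0,0,2.2,0,0,0],[0,0,2,0,0,0],[0,1,0.8,0,0,0],[0.2,2.4,0,0,0,0],[0.3,3.6,0,0,0,0],[0.3,3.6,0,0,0,0],[0.3,3.6,0,0,0,0],[0.3,3.6,0,0,0,0],[0.3,3.6,0,0,0,0]]

```text
t: 27.35
tool_pos: [0.4199, -0.0579, 0.11]
orientation: [-0.365, -3.119, -0.0]
force: [1.5, 0.4, -2.1]
opening: 0.0634
gripper_force: 32.0
```

>>> arm_command:
  deltas:
    - [[0.2,3.6,0,0,0,0],[0.2,3.6,0,0,0,0],[0.2,3.6,0,0,0,0],[0.2,3.6,0,0,0,0],[0.2,3.6,0,0,0,0],[0.2,3.6,0,0,0,0],[0.2,3.4,0,0,0,0],[0.1,2.6,0,0,0,0],[0.1,1.8,0,0,0,0],[0,1,0,0,0,0],[0,0,0,0,0,0],[0,0,0,0,0,0]]

```text
t: 28.35
tool_pos: [0.4362, 0.2435, 0.1101]
orientation: [-0.363, -3.12, 0.002]
force: [-1.0, -0.3, -2.2]
opening: 0.0641
gripper_force: 32.0
```

>>> arm_command:
  deltas:
    - [[0.1,1,0,0,0,0],[0,0.6,0,0,0,0],[0,0,-1,0,0,0],[0,0,-1.5,0,0,0],[0,0,-1.5,0,0,0],[0,0,-1.2,0,0,0],[0,0,-0.8,0,0,0],[0,0,-0.4,0,0,0],[0,0,0,0,0,0],[0,0,0,0,0,0]]

```text
t: 29.18
tool_pos: [0.4382, 0.2598, 0.0469]
orientation: [0.365, 3.12, 0.0]
force: [0.1, -0.0, -1.7]
opening: 0.0638
gripper_force: 32.0
```

>>> arm_command:
  deltas:
    - [[-0.1,0,-0.3,0,0,0],[0,0,-0.3,0,0,0],[0,0,-0.2,0,0,0],[0,0,-0.2,0,0,0],[0,0,-0.1,0,0,0],[0,0,0,0,0,0],[0,0,0,0,0,0]]

```text
t: 29.77
tool_pos: [0.437, 0.2598, 0.0357]
orientation: [-0.365, -3.12, 0.0]
force: [-0.2, 0.2, -1.8]
opening: 0.0634
gripper_force: 32.0
```

>>> arm_command:
  deltas:
    - [[0,0,-0.1,0,0,0],[0,0,-0.08,0,0,0],[0,0,0,0,0,0],[0,0,0,0,0,0]]

```text
t: 30.1
tool_pos: [0.437, 0.2598, 0.0339]
orientation: [-0.365, -3.12, 0.0]
force: [-0.6, 0.6, -2.1]
opening: 0.0635
gripper_force: 32.0
```

>>> arm_command:
  deltas:
    - [[0,0,-0.1,0,0,0],[0,0,0,0,0,0],[0,0,-0.05,0,0,0],[0,0,0,0,0,0]]

```text
t: 30.43
tool_pos: [0.4372, 0.2599, 0.033]
orientation: [0.365, 3.12, 0.0]
force: [-2.5, -0.7, 4.0]
opening: 0.0636
gripper_force: 32.0
```

>>> arm_command:
  deltas:
    - [[0,0,0,0,0,0],[0,0,0,0,0,0],[0,0,0,0,0,0],[0,0,0,0,0,0],[0,0,0,0,0,0],[0,0,0,0,0,0],[0,0,0.5,0,0,0],[0,0,1.5,0,0,0],[0,0,3,0,0,0],[0,0,3.5,0,0,0],[0,0,3.5,0,0,0],[0,0,3,0,0,0]]
  gripper: 1

```text
t: 31.43
tool_pos: [0.4372, 0.2599, 0.1853]
orientation: [0.365, 3.119, 0.001]
force: [0.1, 0.1, -1.3]
opening: 0.0932
gripper_force: 0.0
```

>>> arm_command:
  deltas:
    - [[-1,1.5,1,0,0,0],[-2,3,0,0,0,0],[-2,3,0,0,0,0],[-2,3,0,0,0,0],[-2,3,0,0,0,0],[-2,3,0,0,0,0],[-2,3,0,0,0,0],[-1,2,0,0,0,0],[-1,1,0,0,0,0],[0,0,0,0,0,0],[0,0,0,0,0,0]]

```text
t: 32.35
tool_pos: [0.2858, 0.4851, 0.1925]
orientation: [-0.361, -3.12, 0.001]
force: [-4.6, -0.3, 2.5]
opening: 0.0929
gripper_force: 2.1
```

Run:
```python
from plant import monitor
from fit import *
I={n:eyes.read_camera(n) for n in CM}
a=cv2.resize(I["scene"][90:330,100:450],(800,549),interpolation=cv2.INTER_CUBIC);cv2.imwrite("pics/s5.png",a)
cv2.imwrite("pics/t5.png",cv2.resize(I["top"][110:310,200:470],None,fx=2.9,fy=2.9,interpolation=cv2.INTER_CUBIC))
```

```text
(no output)
```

View pics/s5.png

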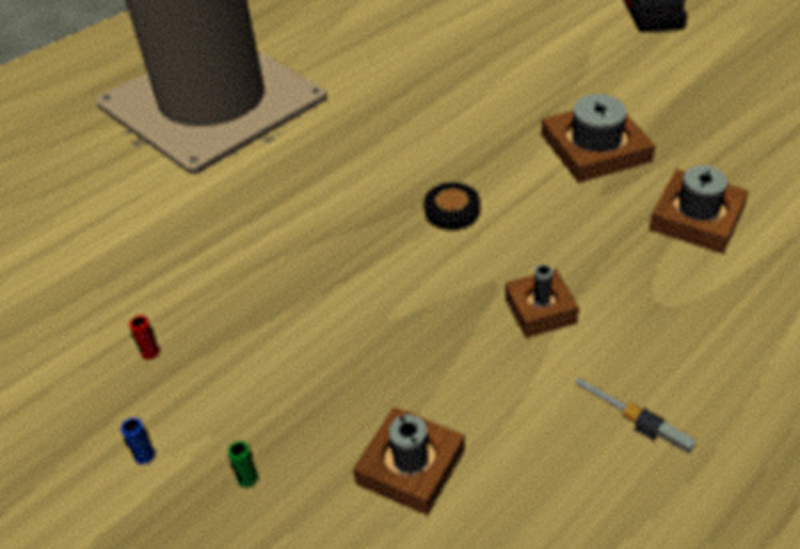

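View pics/t5.png

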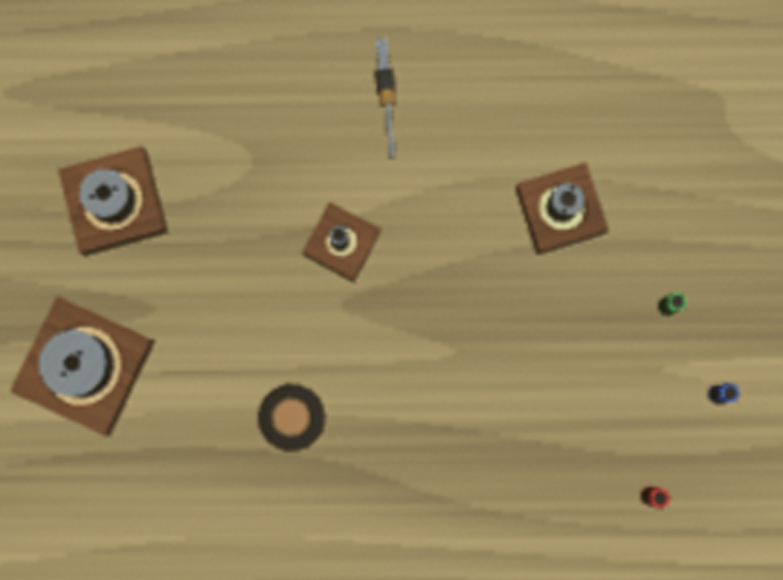

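All four saws sit upright in their blocks: scene crop (600,118), (703,193), (543,285) and (408,442). The tape and arbor are unmoved. But the last reading shows a 4.6 N force, so the gripper is probably brushing the cordless drill. I'll back off along the same path.

>>> arm_command:
  deltas:
    - [[0.6,-0.9,0,0,0,0],[1.2,-1.8,0,0,0,0],[2,-3,0,0,0,0],[2,-3,0,0,0,0],[2,-3,0,0,0,0],[1,-1.5,0,0,0,0],[0,0,0,0,0,0],[0,0,0,0,0,0],[0,0,0,0,0,0]]

```text
t: 33.2
tool_pos: [0.3754, 0.3525, 0.1926]
orientation: [0.367, 3.12, 0.001]
force: [-0.3, 0.3, -0.4]
opening: 0.093
gripper_force: 0.0
```

Run:
```python
from plant import monitor
from fit import *
I={n:eyes.read_camera(n) for n in CM}
o=lambda n:cv2.imread(f"pics/{n}0.png")
r=lambda im,x,y,w,h:cv2.resize(im[y:y+h,x:x+w],(400,300),interpolation=cv2.INTER_CUBIC)
cv2.imwrite("pics/cmp.png",np.vstack([np.hstack([r(f(n),*b) for f in(o,lambda n:I[n])]) for n,b in(("scene",(330,10,160,120)),("top",(40,230,160,120)))]))
s=monitor.read_state();print(s["t"],s["force"],s["gripper_force"],s["tool_pos"])
```

```text
33.3 [-0.16064135  0.02857179  1.00638482] 0.0 [0.37478598 0.3532786  0.1924752 ]
```

View pics/cmp.png

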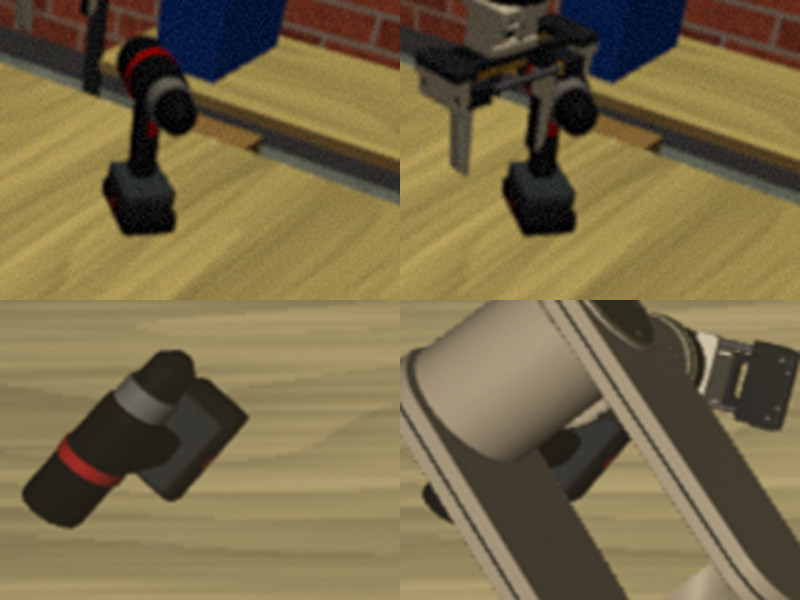

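The drill stands exactly where it did before, and the contact force is gone. I'll swing the arm clear of it and hand in.

>>> arm_command:
  deltas:
    - [[0.5,-2,0,0,0,0],[0.5,-3,0,0,0,0],[0.5,-3,0,0,0,0],[0.5,-3,0,0,0,0],[0.5,-3,0,0,0,0],[0.5,-3,0,0,0,0],[0,-3,0,0,0,0],[0,-2,0,0,0,0],[0,-1,0,0,0,0],[0,0,0,0,0,0],[0,0,0,0,0,0],[0,0,0,0,0,0]]

```text
t: 34.3
tool_pos: [0.405, 0.124, 0.1925]
orientation: [-0.363, -3.121, -0.001]
force: [-0.0, -0.4, 0.4]
opening: 0.093
gripper_force: 0.0
```

Run:
```python
from plant import monitor,ticket
s=monitor.read_state();print(s["force"],s["gripper_force"],s["tool_pos"],abs(s["dq"]).max())
print(ticket.close_job())
```

```text
[-0.03164588 -0.42507518  0.4044909 ] 0.0 [0.40499744 0.12402936 0.19247534] 0.007045048607475742
the job is handed in; nothing more can be done
None
```

All four saws are upright on the floors of their matching pockets, placed in order from the top down, with the tape and arbor where they lay; I handed the job in at about 34 s, and the only mishap was a light brush (about 5 N) against the cordless drill while retreating, which did not visibly move it.

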